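# Close and lock the spray turbine's filter cover

## Robot

A 6-joint arm with a two-finger parallel gripper is mounted at the origin on a cart in front of the work surface, level with it; the furniture and walls round the work are solid. World frame = base frame: x ahead of the robot, y to its left, z up, the work surface at z = 0. Lengths are in mm, angles in degrees, forces in N, time in s.
With the tool pointing down it reaches from about 350 to 850 mm from the base axis. Payload 8.1 kg.
Tool frame: the origin (TCP) lies midway between the tips of the shut fingers; the grasp point (between the pads) lies 19 mm behind it; z points along the fingers, y is the line along which they close (so a half turn about z gives the same grasp; the last joint's range is limited). The gripper opens to 85 mm and grips with 20 to 120 N. Pads are 22 mm wide; open, the fingers measure 114 mm over their backs; the gripper's body (76 mm by 85 mm) begins 54 mm behind the grasp point. The pads swing forward as they close: fully open they stand 13 mm farther back than shut.
Start: joints at [-78.747, 7.471, 85.268, -0, 87.261, -4.893], TCP at [166.871, -576.333, 231.292] pointing down, gripper open.
Joint ranges: [-169.43, 169.43], [-51.17, 129.36], [1.28, 143.12], [-76.62, 256.62], [0, 156.53], [-152.29, 152.29]. Speed limits (degrees/s): [136.94, 136.94, 159.86, 180, 180, 180].

## Interface

Orientations are given as [roll, pitch, yaw] about the fixed x, y, z axes, in that order (R = Rz(yaw) Ry(pitch) Rx(roll)).
In Python, from bench import r gives the robot as it stands.
- The arm moves only by the tool tcp_steps, called after "Emit:" as a command line: name --argument value ..., lists and objects as JSON in quotes. Schema: {"type":"object","properties":{"moves":{"type":"array","items":{"type":"array","prefixItems":[{"type":"array","items":{"type":"number"},"minItems":3,"maxItems":3},{"type":"array","items":{"type":"number"},"minItems":3,"maxItems":3},{"type":"number"}],"minItems":3,"maxItems":3},"minItems":1,"maxItems":8},"force":{"type":"number"},"only":{"type":"string"},"quiet":{"type":"boolean"},"lines":{"type":"string"}},"required":["moves"],"additionalProperties":false}. moves is a list of rows, 1 to 8 of them, each written [[rx, ry, rz], [dx, dy, dz], opening]: a rotation vector rx, ry, rz in fractions of the full range, 1 being 360 degrees, then dx, dy, dz in normalised numbers (1 is 1000 mm), then the finger opening in mm; each row is the pose to reach, as a shift and turn from the pose commanded when the call began, along the tool's axes at that moment; what a row does not reach only later rows make up. A row lasts 1/8 s, in which the tool goes at most 62.5 mm and 10.7 degrees, less where a joint would pass 70% of its speed; a pose out of reach is approached as far as the arm can. The fingers move at their own pace and stop on an object; force is the grip in N (left out, the last holds). Time passes only in rows, so rows that do not move let the fingers close. The tool returns the time, the measured TCP pose, the force, the opening and the grip force at its end. only (a regular expression) keeps the lines of the reply that match it, lines (a string "A,B") keeps lines A to B, and quiet returns only ok. A shift or turn number past 1, either way, is cut back to 1. Input that does not fit is refused with a message, and nothing moves.
- r.sense(): the state, without advancing time (a new reading comes with each control period).
- r.snapshot(name): name is "scene" or "top"; returns a dict with "pixels" (480x640x3 uint8, blue, green, red), "fx", "fy", "cx", "cy" (pixels), "pose" (4x4, takes a point from camera to world coordinates). Camera axes: x right, y up, looking along -z (the intrinsics and any distortion apply to the point x, -y, -z); pixel columns grow to the right and rows downward; lengths in mm; the calibration is good to about 2 mm. A picture is of the moment at which its call begins. There is no depth.
- r.hand_in(): hands the job in; it is judged then, once.
The state is a dict: "time": time; "joint_pos": joint angles; "qd": joint speeds; "joint_efforts": joint torques, N m; "tool_pos": TCP position; "tcp_rot": TCP orientation; "ft_force": force on the tool from outside, world axes, zero at the start; "wrist_torque": the same for the moment, N m; "finger_gap": finger opening in mm; "grip_force": force on a finger pad.
Only numpy, scipy, OpenCV 4.12 (cv2) and the standard library are available. Lean on these libraries where they do the work, as an engineer would, in place of code of your own. Each camera call takes 0.05 s, during which the arm holds its last target. There are 200 camera calls.

## Task

The spray turbine on the bench has a new filter, but its grey cover still stands ajar. Push the cover down shut, then set a fingertip in the slot of each of its two yellow quarter-turn fasteners, press down and turn it clockwise a quarter turn until it locks at its stop, so that both hold the cover down on its seal. Nothing needs gripping: do not lift the cover open any further, and leave the spray gun, the tin and the parts lying round it where they are.

Things in the scene. Friction and masses are not known exactly. Their poses are not given: they have to be found in the camera images.
- turbine: Spray turbine, blue steel box 210 (x) x 260 (y) mm fixed to the bench, rim 112 mm high; its front (switch, gauge, air outlet sticking out 22 mm) faces its -x. Origin: centre of its underside; z up. The cover's hinge line lies along y, 98 mm behind (+x of) the origin, at rim height. The fasteners' axes lie 50 mm in front of the origin, 68 mm left and right of it.
- cover (a joint): Cover hinge, rad: 0 = down on the rim, larger = front edge higher; starts at 0.25 to 0.45; stiff, stays where left. At 0.068 it meets a springy foam seal that lifts it back to about 0.06 when let go; locked it stays at about 0.02. Pressing it over the fasteners takes about 10 N at 0.04, 17 N at 0.01. A fastener turned past 0.5 before the cover is shut lands on the rim and blocks it.
- cover_edge (a point): Point on the top of the grey sheet cover (268 mm wide, 4 mm thick), on its centre line, 18 mm in from its front edge, 189 mm from the hinge line, 116 mm above the bench at cover 0: flat sheet to push on. The fasteners' housings leave free 84 mm of width here, 41 mm between the fasteners' axes further back.
- dial_left_slot (a point): Left (+y) fastener: centre of the slot's floor, on its axis, 119 mm above the bench at cover 0. Yellow dial 76 mm across in a round black housing 95 mm across, both 18 mm above the sheet, so only the slot serves to turn it. Slot: 28 mm wide (33 at the mouth), 15 mm deep, 76 mm long, straight across the dial, black floor. x runs along the slot, z up along the axis.
- dial_right_slot (a point): Right (-y) fastener, the same, 68 mm right of the centre line: centre of its slot's floor, x along the slot.
- dial_left (a joint): Turn of the left fastener, rad, clockwise from above: 0 = open, slot fore and aft (red dots); 1.57 = locked at its stop, slot across (green dots). Starts at 0 to 0.35. Free to about 0.6; there, with the cover pressed to 0.055 or lower, its tongue runs under a ramp that draws the cover down (up to 0.3 N m), then past 1.3 snaps into a notch at 1.4 to 1.57.
- dial_right (a joint): Turn of the right fastener, the same as the left.
- spray_gun: Spray gun standing on its black cup, 222 x 96 x 231 mm, loose, left of the turbine. Origin on the bench beneath it.
- solvent_tin: Green and white tin, 66 mm across, 134 mm tall, loose, left of the turbine. Origin: centre of its underside.
- lid_0: Round pale sheet lid with a pressed handle, 160 mm across, 19 mm high, loose, left of the turbine. Origin: centre of its underside.
- grille: Black vent grille plate, 40 x 134 x 8 mm, lying loose right of the turbine. Origin: centre of its underside.

How it is judged:
By the outcome, as a careful person would: the job done as asked, in the order asked, and still so for the second after the job is handed in, with the robot touching nothing.
It also fails if it takes over 67 s, if anything falls off the work surface, if the arm or the gripper's body presses on something with over 40 N, if the wrist force passes 120 N, or if a joint passes its speed limit or range.

## Working session

There is one attempt and no reset: what is moved stays moved. The work goes in short steps, Python scripts to look and compute and a tool call to move; the robot and the scene stay as the last step left them, time stands still between calls to the robot, and variables do not carry over. Pictures are saved under pics/ and viewed, at most 10 in all, crops included, and the job is handed in when it is done.

```bash
ls; mkdir -p pics
```

Run:
```python
from bench import r
import cv2,numpy as np
for n in("scene","top"):
    s=r.snapshot(n); cv2.imwrite(f"pics/{n}0.png",s["pixels"]); print(n,{k:(np.round(v,3).tolist() if k=="pose" else v) for k,v in s.items() if k!="pixels"})
print(r.sense())
```

```text
bench.py
pics
scene {'fx': 463.67052309497814, 'fy': 463.67052309497814, 'cx': 322.94889448817105, 'cy': 240.08530764670928, 'pose': [[0.957, -0.15, 0.248, 804.802], [0.289, 0.477, -0.83, -915.576], [0.006, 0.866, 0.5, 674.776], [0.0, 0.0, 0.0, 1.0]]}
top {'fx': 502.2117753419117, 'fy': 502.2117753419117, 'cx': 317.74959820593347, 'cy': 244.4497727984461, 'pose': [[0.01, 0.976, -0.218, 197.202], [-1.0, 0.01, -0.0, 36.869], [0.002, 0.218, 0.976, 1529.519], [0.0, 0.0, 0.0, 1.0]]}
{'time': 0.1, 'joint_pos': array([-7.87469132e+01,  7.50948670e+00,  8.53241706e+01, -7.96008286e-04,
        8.72620841e+01, -4.89316100e+00]), 'qd': array([ 0.00518402, -0.08683075, -0.11836313, -0.12066319,  0.00687094,
       -0.06217301]), 'joint_efforts': array([ 2.26325683e-03, -5.70947170e+01, -5.01942372e+01, -1.29369273e-04,
        8.18592991e-03,  5.73415218e-05]), 'tool_pos': array([ 166.7709392 , -575.83258566,  230.3519921 ]), 'tcp_rot': array([-1.79904540e+02, -7.37440354e-03,  1.61462804e+01]), 'ft_force': array([ 0.16475549, -0.13322509, -0.45986009]), 'wrist_torque': array([-0.0202681 ,  0.01957794, -0.02586325]), 'grip_force': 0.0, 'finger_gap': 85.64722003420692}
```

View pics/scene0.png

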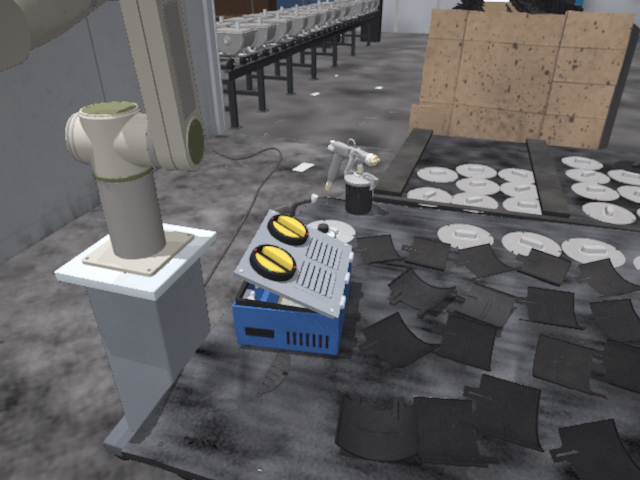

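View pics/top0.png

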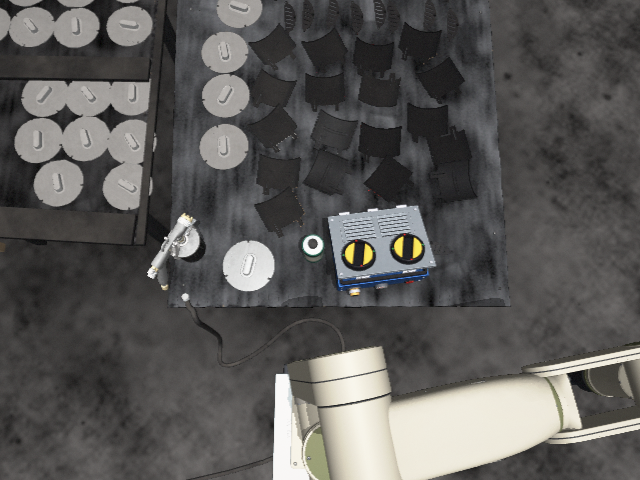

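Scene view: the cover is ajar, with yellow dials near (290,230) and (273,263). Top view: dials near (359,254) and (408,247), cover corners roughly (328,218), (422,206), (436,266), (337,278).

Create h.py:
```python
from bench import r
import cv2,numpy as np
def ray(s,u,v):
    P=np.array(s["pose"]); d=P[:3,:3]@np.array([(u-s["cx"])/s["fx"],-(v-s["cy"])/s["fy"],-1]); return P[:3,3],d/np.linalg.norm(d)
def proj(s,p):
    P=np.array(s["pose"]); q=P[:3,:3].T@(np.array(p)-P[:3,3]); return s["cx"]-s["fx"]*q[0]/q[2], s["cy"]+s["fy"]*q[1]/q[2]
def plane(s,u,v,z):
    o,d=ray(s,u,v); return o+d*(z-o[2])/d[2]
def tri(s1,p1,s2,p2):
    o1,d1=ray(s1,*p1);o2,d2=ray(s2,*p2)
    t=np.linalg.lstsq(np.c_[d1,-d2],o2-o1,rcond=None)[0]
    a=o1+d1*t[0];b=o2+d2*t[1]; return (a+b)/2,np.linalg.norm(a-b)
def dials(s):
    h=cv2.cvtColor(s["pixels"],cv2.COLOR_BGR2HSV)
    m=cv2.inRange(h,(20,140,90),(36,255,255))
    n,l,st,c=cv2.connectedComponentsWithStats(cv2.morphologyEx(m,cv2.MORPH_CLOSE,np.ones((15,15))))
    out=[]
    for i in np.argsort(-st[1:,4])[:2]+1:
        ys,xs=np.nonzero((l==i)&(m>0)); H=cv2.convexHull(np.c_[xs,ys].astype(np.float32))
        M=cv2.moments(H)
        # slot direction: line between the two yellow halves is perpendicular to slot
        n2,l2,s2,c2=cv2.connectedComponentsWithStats(((l==i)&(m>0)).astype(np.uint8))
        k=np.argsort(-s2[1:,4])[:2]+1
        out.append(dict(c=(M['m10']/M['m00'],M['m01']/M['m00']),area=M['m00'],bb=st[i,:4].tolist(),halves=c2[k],ha=s2[k,4].tolist()))
    return out
```

Run:
```python
from h import *
S=r.snapshot("scene");T=r.snapshot("top")
ds=sorted(dials(S),key=lambda d:d['c'][1]) # left first (further)
dt=sorted(dials(T),key=lambda d:d['c'][0])
for a,b in zip(ds,dt):
    p,e=tri(S,a['c'],T,b['c']); print("dial",p.round(1),round(e,1),a['c'],b['c'],a['bb'],b['bb'],b['halves'].tolist(),b['ha'])
    q=[plane(T,*x,p[2]) for x in b['halves']]; d=q[1]-q[0]; print(" normal-to-slot angle",np.degrees(np.arctan2(d[1],d[0])), "sep",np.linalg.norm(d))
h=cv2.cvtColor(T["pixels"],cv2.COLOR_BGR2HSV)
c=T["pixels"][195:305,315:450]; c1=cv2.resize(c,None,fx=3.6,fy=3.6,interpolation=cv2.INTER_CUBIC)
c=S["pixels"][200:360,225:365]; c2=cv2.resize(c,None,fx=2.1,fy=2.475,interpolation=cv2.INTER_CUBIC)
H=396; cv2.imwrite("pics/c1.png",np.hstack([c1[:H],c2[:H]])); print(c1.shape,c2.shape)
```

```text
dial [470.6 -82.4 149.6] 23.6 (281.0402449693788, 244.2442694663167) (358.50274348422494, 253.33264746227707) [255, 215, 51, 58] [345, 243, 28, 22] [[349.7806451612903, 252.7225806451613], [367.2402597402597, 254.07142857142858]] [155, 154]
 normal-to-slot angle -93.91499156573755 sep 49.05943651586618
(396, 486, 3) (396, 294, 3)
```

View pics/c1.png

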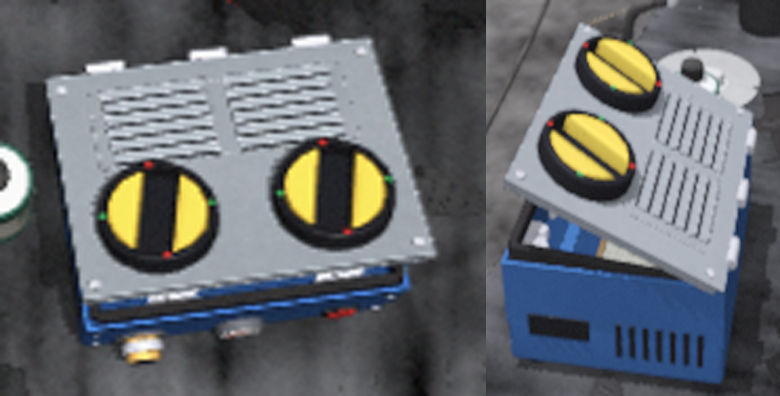

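Crop: both slots are roughly fore-and-aft (red dots), and the four white corner screws and the dials are clear in both views.

```bash
sed -i 's/(15,15)/(7,7)/' h.py
```

Run:
```python
from h import *
S=r.snapshot("scene");T=r.snapshot("top")
ds=sorted(dials(S),key=lambda d:d['c'][1])
dt=sorted(dials(T),key=lambda d:d['c'][0])
D=[]
for a,b in zip(ds,dt):
    p,e=tri(S,a['c'],T,b['c']); D.append(p); print("dial",p.round(1),round(e,1),a['bb'],b['bb'],a['ha'],b['ha'])
def w(s,u,v):
    g=s["pixels"].min(2).astype(float);u0,v0=int(round(u)),int(round(v));k=g[v0-3:v0+4,u0-3:u0+4];k=np.clip(k-np.percentile(k,75),0,None)
    yy,xx=np.mgrid[v0-3:v0+4,u0-3:u0+4];return (k*xx).sum()/k.sum(),(k*yy).sum()/k.sum()
C={}
for n,t,s in(("FR",(431.7,262.2),(240.2,270.7)),("FL",(340.6,274.2),(272,214)),("RR",(416.1,208.9),(332.1,309.9))):
    a,b=w(T,*t),w(S,*s); p,e=tri(T,a,S,b); C[n]=p; print(n,np.round(a,1),np.round(b,1),p.round(1),round(e,1))
ly=C["FL"]-C["FR"]; print("yaw from front",np.degrees(np.arctan2(-ly[0],ly[1])),np.linalg.norm(ly))
ly=D[0]-D[1]; print("yaw from dials",np.degrees(np.arctan2(-ly[0],ly[1])),np.linalg.norm(ly))
lx=C["FR"]-C["RR"]; print("slope",np.degrees(np.arctan2(lx[2],np.hypot(*lx[:2]))),np.linalg.norm(lx),"yaw",np.degrees(np.arctan2(-lx[1],-lx[0])))
```

```text
dial [472.6 -52.8 178.4] 9.0 [273, 215, 33, 23] [345, 243, 10, 21] [471] [154]
dial [ 469.3 -111.   128.9] 32.4 [255, 246, 38, 27] [363, 243, 10, 22] [388, 224] [153]
FR [431.3 261.7] [240.6 269.8] [ 451.9 -270.   193.5] 1.3
FL [340.9 274. ] [272.8 211.6] [416.  -25.2 192.7] 2.1
RR [415.2 208.5] [331.5 309.5] [ 622.6 -245.9  122.2] 0.5
yaw from front 8.335947026973042 247.41942816486335
yaw from dials -3.2381990110270418 76.53228930722284
slope 22.486169935990077 186.5919918622431 yaw 8.037746166680412
```

```bash
sed -i 's/def dials(s):/def dials(s,k=7):/; s/(7,7)/(k,k)/' h.py; sed -i "s/k=np.argsort/kk=np.argsort/; s/c2\[k\]/c2[kk]/; s/s2\[k,4\]/s2[kk,4]/" h.py
```

Run:
```python
from h import *
S=r.snapshot("scene");T=r.snapshot("top")
ds=sorted(dials(S,9),key=lambda d:d['c'][1])
dt=sorted(dials(T,15),key=lambda d:d['c'][0])
D=[]
for a,b in zip(ds,dt):
    p,e=tri(S,a['c'],T,b['c']); D.append(p); print("dial",p.round(1),round(e,1),a['bb'],b['bb'],a['ha'],b['ha'])
    q=[plane(T,*x,p[2]) for x in b['halves']]; d=q[1]-q[0]
    print("  slot angle(from +x ccw, projected)",np.degrees(np.arctan2(-d[0],d[1]))%180)
ly=D[0]-D[1]; print("yaw from dials",np.degrees(np.arctan2(-ly[0],ly[1])),np.linalg.norm(ly))
# model from dials+screws
yaw=np.radians(8.2);ex=np.array([np.cos(yaw),np.sin(yaw),0]);ey=np.array([-ex[1],ex[0],0])
F=(np.array([451.9,-270,193.5])+[416,-25.2,192.7])/2
M=(D[0]+D[1])/2
print("mid dials-mid front in body axes",(M-F)@ex,(M-F)@ey,(M-F)[2])
# hinge fit: dial top centre is 148 from hinge along sheet, h normal
th=0.392
for name,P,rad,h in(("dials",M,148,4+18+0),("front",F,None,4)):
    pass
# hinge: from dials mid
hx=148*np.cos(th)+22*np.sin(th); hz=148*np.sin(th)+22*np.cos(th)
print("hinge from dials",(M+ex*hx).round(1)," z",M[2]-hz)
RR=np.array([622.6,-245.9,122.2]);print("RR along ex vs front mid",(RR-F)@ex,(RR-F)@ey)
```

```text
dial [474.5 -73.4 187.9] 2.7 [273, 215, 33, 23] [345, 243, 28, 22] [468] [156, 154]
  slot angle(from +x ccw, projected) 176.30464409615288
dial [ 493.7 -208.3  188.1] 1.4 [255, 246, 38, 27] [394, 236, 29, 22] [383, 226] [152, 152]
  slot angle(from +x ccw, projected) 176.47803374663576
yaw from dials 8.104778499829374 136.2492851793661
mid dials-mid front in body axes 50.628563532291786 -0.46783401731159646 -5.0833738008600164
hinge from dials [ 627.8 -120.1  188. ]  z 111.14385005568045
RR along ex vs front mid 172.7008617775026 -124.20195184178044
```

Consistent: dial spacing is 136.2 (136 expected), hinge height 111 (112), cover about 0.39 rad, turbine yaw about 8.2°. Next I move above the push point with the fingers shut.

Add to h.py:
```python
from scipy.spatial.transform import Rotation as Ro
YAW=np.radians(8.15);EX=np.array([np.cos(YAW),np.sin(YAW),0]);EY=np.array([-EX[1],EX[0],0]);HG=np.array([628,-120.1,112.])
def body(d,y,z): return np.array([*(HG-EX*d+EY*y)[:2],z])
def go(p,yaw=None):
    s=r.sense();R=Ro.from_euler('xyz',s['tcp_rot'],degrees=True)
    out=R.inv().apply(np.array(p)-s['tool_pos'])
    rv=np.zeros(3) if yaw is None else (R.inv()*Ro.from_euler('xyz',[180,0,yaw],degrees=True)).as_rotvec(degrees=True)
    print("target",np.round(p,1),"rot",rv.round(2),"shift",out.round(1))
```

Run:
```python
from h import *
s=r.sense();go([s['tool_pos'][0],s['tool_pos'][1],270]);go(body(174,0,230),86)
```

```text
target [ 166.8 -576.3  270. ] rot [0. 0. 0.] shift [  0.   -0.  -38.9]
target [ 455.8 -144.8  230. ] rot [-1.000e-02 -1.000e-02 -6.985e+01] shift [ 397.5 -334.1    1.2]
```

The manual's scale: shifts go in shares of 1000 mm and turns go in shares of 360 degrees. Converting my numbers, 310 mm is 0.31, 270 mm is 0.27, -70 degrees is -0.1944.

Emit:
tcp_steps --moves '[[[0,0,0],[0,0,-0.04],0],[[0,0,-0.0278],[0.045,-0.038,-0.04],0],[[0,0,-0.0556],[0.09,-0.076,-0.04],0],[[0,0,-0.0833],[0.135,-0.114,-0.04],0],[[0,0,-0.1111],[0.18,-0.152,-0.04],0],[[0,0,-0.1389],[0.225,-0.19,-0.04],0],[[0,0,-0.1667],[0.27,-0.228,-0.04],0],[[0,0,-0.1944],[0.31,-0.262,-0.04],0]]'

```text
time: 1.4
tool_pos: [392.7, -236.6, 271.6]
tcp_rot: [180.0, 0.0, 86.5]
ft_force: [0.8, -0.6, 0.8]
finger_gap: 0.4
grip_force: 0.0
```

```bash
python3 -c "
from h import *
go(body(174,0,205),86)"
```

```text
target [ 455.8 -144.8  205. ] rot [0.05 0.02 0.49] shift [95.6 57.3 66.6]
```

To row units: 96 mm is 0.096, 66 mm is 0.066.

Emit:
tcp_steps --moves '[[[0,0,0],[0.048,0.029,0],0],[[0,0,0],[0.096,0.057,0],0],[[0,0,0],[0.096,0.057,0.035],0],[[0,0,0],[0.096,0.057,0.066],0],[[0,0,0],[0.096,0.057,0.066],0],[[0,0,0],[0.096,0.057,0.066],0]]'

```text
time: 2.15
tool_pos: [455.5, -146.9, 206.7]
tcp_rot: [179.9, 0.0, 86.1]
ft_force: [0.8, -0.3, -0.4]
finger_gap: -0.2
grip_force: 0.0
```

```bash
python3 -c "
from h import *
go(body(174,0,190));go(body(187,0,120))
s=r.snapshot('scene');cv2.imwrite('pics/p1.png',cv2.resize(s['pixels'][150:360,180:400],None,fx=2.7,fy=2.7))"
```

```text
target [ 455.8 -144.8  190. ] rot [0. 0. 0.] shift [ 2.1  0.1 16.7]
target [ 442.9 -146.6  120. ] rot [0. 0. 0.] shift [ -0.5 -12.8  86.7]
```

View pics/p1.png

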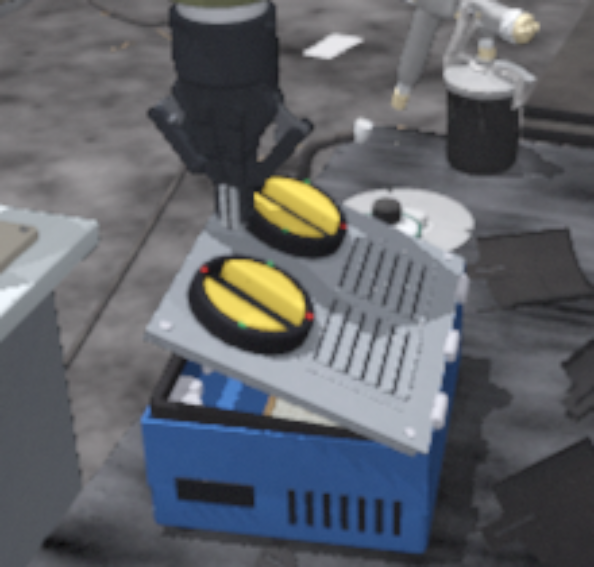

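Fingers sit above the front edge between the housings (crop 230,205). Pushing down along the arc.

To row units: 76 mm is 0.076, 70 mm is 0.07.

Emit:
tcp_steps --moves '[[[0,0,0],[0.002,0,0.012],0],[[0,0,0],[0.002,-0.001,0.022],0],[[0,0,0],[0.002,-0.004,0.032],0],[[0,0,0],[0.002,-0.006,0.042],0],[[0,0,0],[0.002,-0.008,0.052],0],[[0,0,0],[0.002,-0.01,0.062],0],[[0,0,0],[0.001,-0.012,0.07],0],[[0,0,0],[0.001,-0.012,0.076],0]]'

```text
time: 3.2
tool_pos: [442.9, -144.7, 128.7]
tcp_rot: [-180.0, -0.0, 86.1]
ft_force: [-0.5, -0.4, 0.2]
finger_gap: 0.3
grip_force: 0.4
```

```bash
python3 -c "
from h import *
go(body(187,0,117))"
```

```text
target [ 442.9 -146.6  117. ] rot [0. 0. 0.] shift [-1.9  0.1 11.7]
```

To row units: 13 mm is 0.013, 11 mm is 0.011.

Emit:
tcp_steps --moves '[[[0,0,0],[-0.001,0,0.004],0],[[0,0,0],[-0.002,0,0.008],0],[[0,0,0],[-0.002,0,0.011],0],[[0,0,0],[-0.002,0,0.013],0],[[0,0,0],[-0.002,0,0.013],0]]'

```text
time: 3.82
tool_pos: [443.3, -146.5, 117.3]
tcp_rot: [180.0, -0.0, 86.2]
ft_force: [-5.4, 4.4, 9.6]
finger_gap: -0.2
grip_force: 5.0
```

```bash
python3 -c "
from h import *
s=r.snapshot('scene');cv2.imwrite('pics/p2.png',cv2.resize(s['pixels'][150:360,180:400],None,fx=2.7,fy=2.7))"
```

```text
(no output)
```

View pics/p2.png

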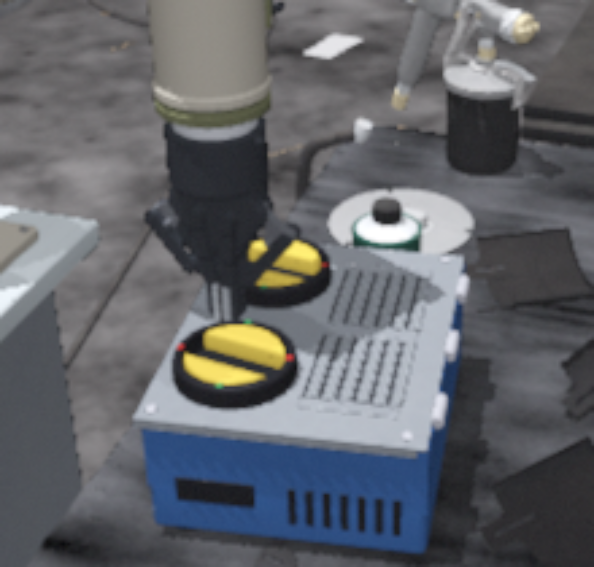

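The cover is down on its seal (crop: rim closed all round). I'll lift, swing aside and re-measure the dials.

To row units: -280 mm is -0.28, -100 mm is -0.1.

Emit:
tcp_steps --moves '[[[0,0,0],[0,0,-0.03],0],[[0,0,0],[0,0,-0.07],0],[[0,0,0],[-0.04,0,-0.11],25],[[0,0,0],[-0.1,0.02,-0.12],25],[[0,0,0],[-0.16,0.04,-0.12],25],[[0,0,0],[-0.22,0.06,-0.12],25],[[0,0,0],[-0.28,0.08,-0.12],25],[[0,0,0],[-0.28,0.08,-0.12],25]]'

```text
time: 4.88
tool_pos: [503.2, -435.0, 232.6]
tcp_rot: [-179.8, -0.1, 85.9]
ft_force: [0.8, 1.3, -0.7]
finger_gap: 24.7
grip_force: 0.0
```

Create m.py:
```python
from h import *
S=r.snapshot("scene");T=r.snapshot("top")
ds=sorted(dials(S,9),key=lambda d:d['c'][1])
dt=sorted(dials(T,15),key=lambda d:d['c'][0])
D=[]
for a,b in zip(ds,dt):
    p,e=tri(S,a['c'],T,b['c']); D.append(p); print("dial",p.round(1),round(e,1),a['bb'],b['bb'],a['ha'],b['ha'])
    q=[plane(T,*x,p[2]) for x in b['halves']]; d=q[1]-q[0]
    an=(np.degrees(np.arctan2(-d[0],d[1]))+90)%180-90
    print("  slot angle",an,"turn",np.radians(8.15-an))
ly=D[0]-D[1]; print("yaw",np.degrees(np.arctan2(-ly[0],ly[1])),np.linalg.norm(ly))
print("model",body(148,68,0),body(148,-68,0)); print(r.sense()['tool_pos'],r.sense()['time'])
c=T["pixels"][195:305,315:450]; c1=cv2.resize(c,None,fx=3.6,fy=3.6,interpolation=cv2.INTER_CUBIC)
c=S["pixels"][200:360,225:365]; c2=cv2.resize(c,None,fx=2.1,fy=2.475,interpolation=cv2.INTER_CUBIC)
import sys; cv2.imwrite(sys.argv[1],np.hstack([c1,c2]))
```

```bash
python3 m.py pics/m1.png
```

```text
dial [456.7 -75.7 139.8] 2.2 [265, 236, 35, 18] [345, 251, 27, 25] [200, 109] [162, 161]
  slot angle -5.276541470651594 turn 0.23433735581843193
dial [ 477.  -210.1  139.3] 4.6 [250, 267, 36, 23] [392, 245, 28, 25] [350, 166] [166, 151]
  slot angle -6.25033776833196 turn 0.25133330745668514
yaw 8.586816000328566 135.9343630810008
model [471.85472315 -73.7680184    0.        ] [ 491.13478176 -208.39446209    0.        ]
[ 503.77476083 -432.06231915  234.90928339] 4.975
```

View pics/m1.png

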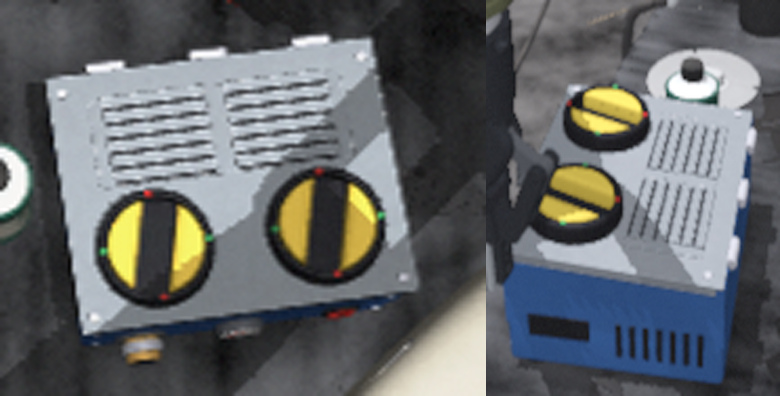

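I had the sheet-normal tilt sign wrong: the hinge is about 17 mm nearer (the push was still on free sheet). The direct measurements are now left (456.7,−75.7) and right (477,−210, partly hidden in the scene view). I'll fix the model, check it with top-view rays, and plan the left slot.

```bash
sed -i 's/HG=np.array(\[628,-120.1,112.\])/HG=np.array([612,-122.2,112.])/' h.py
```

Run:
```python
from h import *
T=r.snapshot("top")
for b in sorted(dials(T,15),key=lambda d:d['c'][0]): print(plane(T,*b['c'],140).round(1))
print(body(148,68,0),body(148,-68,0))
go([457,-75.7,170],84.5)
go([476,-210.3,170],84.5)
```

```text
[455.6 -76.2 140. ]
[ 474.9 -210.9  140. ]
[455.85472315 -75.8680184    0.        ] [ 475.13478176 -210.49446209    0.        ]
target [457.  -75.7 170. ] rot [-0.02 -0.04  1.63] shift [351.4 -70.9  66.1]
target [ 476.  -210.3  170. ] rot [-0.02 -0.04  1.63] shift [218.4 -42.8  66. ]
```

To row units: 218 mm is 0.218, 165 mm is 0.165, 1.6 degrees is 0.0044.

Emit:
tcp_steps --moves '[[[0,0,0.0044],[0.055,-0.011,0],25],[[0,0,0.0044],[0.11,-0.021,0],25],[[0,0,0.0044],[0.165,-0.032,0],25],[[0,0,0.0044],[0.218,-0.043,0],25],[[0,0,0.0044],[0.218,-0.043,0.03],25],[[0,0,0.0044],[0.218,-0.043,0.066],25],[[0,0,0.0044],[0.218,-0.043,0.066],25],[[0,0,0.0044],[0.218,-0.043,0.066],25]]'

```text
time: 6.02
tool_pos: [476.3, -210.8, 172.2]
tcp_rot: [179.9, 0.1, 84.6]
ft_force: [-0.2, -0.4, 0.7]
finger_gap: 25.4
grip_force: 0.0
```

```bash
python3 -c "
from h import *
go([475.5,-210.5,130],84.5)
s=r.snapshot('scene');cv2.imwrite('pics/p3.png',cv2.resize(s['pixels'][180:330,200:400],None,fx=3,fy=3))"
```

```text
target [ 475.5 -210.5  130. ] rot [0.12 0.05 0.09] shift [ 0.3 -0.9 42.2]
```

View pics/p3.png

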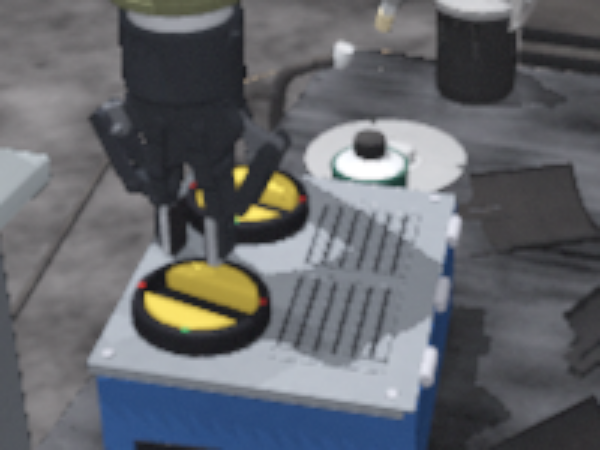

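The fingers hang above the right slot (crop tips ~170,250 and 215,262), in line with it. Descending gently.

To row units: 42 mm is 0.042, 36 mm is 0.036.

Emit:
tcp_steps --moves '[[[0,0,0],[0,-0.001,0.015],25],[[0,0,0],[0,-0.001,0.028],25],[[0,0,0],[0,-0.001,0.036],25],[[0,0,0],[0,-0.001,0.042],25],[[0,0,0],[0,-0.001,0.042],25],[[0,0,0],[0,-0.001,0.042],25]]'

```text
time: 6.82
tool_pos: [475.0, -211.0, 128.5]
tcp_rot: [180.0, 0.0, 84.5]
ft_force: [0.3, 0.9, -0.2]
finger_gap: 25.2
grip_force: 0.0
```

To row units: 8 mm is 0.008, 6 mm is 0.006.

Emit:
tcp_steps --moves '[[[0,0,0],[0,0,0.003],25],[[0,0,0],[0,0,0.006],25],[[0,0,0],[0,0,0.008],25],[[0,0,0],[0,0,0.008],25],[[0,0,0],[0,0,0.008],25]]'

```text
time: 7.45
tool_pos: [475.1, -211.3, 121.6]
tcp_rot: [180.0, 0.0, 84.5]
ft_force: [-4.6, 2.1, 9.7]
finger_gap: 25.0
grip_force: 4.7
```

To row units: 3 mm is 0.003, 36 degrees is 0.1.

Emit:
tcp_steps --moves '[[[0,0,0],[0,0,0.003],25],[[0,0,0.025],[0,0,0.003],25],[[0,0,0.05],[0,0,0.003],25],[[0,0,0.075],[0,0,0.003],25],[[0,0,0.1],[0,0,0.003],25],[[0,0,0.1],[0,0,0.003],25]]'

```text
time: 8.2
tool_pos: [474.8, -210.7, 118.9]
tcp_rot: [-180.0, -0.0, 48.4]
ft_force: [-7.4, 5.3, 14.1]
finger_gap: 25.0
grip_force: 7.2
```

```bash
python3 -c "
from h import *
print(r.sense()['wrist_torque'])"
```

```text
[ 0.86726625  1.41558805 -0.0694052 ]
```

To row units: 41 degrees is 0.1139.

Emit:
tcp_steps --moves '[[[0,0,0.0194],[0,0,0],25],[[0,0,0.0389],[0,0,0],25],[[0,0,0.0583],[0,0,0],25],[[0,0,0.0778],[0,0,0],25],[[0,0,0.0972],[0,0,0],25],[[0,0,0.1139],[0,0,0],25],[[0,0,0.1139],[0,0,0],25]]'

```text
time: 9.07
tool_pos: [475.5, -210.7, 118.9]
tcp_rot: [180.0, -0.1, 7.5]
ft_force: [-4.0, 3.8, 11.3]
finger_gap: 25.3
grip_force: 5.9
```

```bash
python3 -c "
from h import *
print(r.sense()['wrist_torque'])"
```

```text
[ 0.83912572  0.6213704  -0.04465325]
```

To row units: 11 degrees is 0.0306.

Emit:
tcp_steps --moves '[[[0,0,0.0111],[0,0,0],25],[[0,0,0.0222],[0,0,0],25],[[0,0,0.0306],[0,0,0],25],[[0,0,0.0306],[0,0,0],25]]'

```text
time: 9.57
tool_pos: [476.3, -211.7, 119.3]
tcp_rot: [179.9, -0.2, -3.5]
ft_force: [0.7, 0.4, 9.8]
finger_gap: 25.1
grip_force: 12.3
```

```bash
python3 -c "
from h import *
print(r.sense()['wrist_torque'])"
```

```text
[0.12874021 0.12195688 0.36000202]
```

To row units: 3 degrees is 0.0083.

Emit:
tcp_steps --moves '[[[0,0,0.0056],[0,0,0],25],[[0,0,0.0083],[0,0,0],25],[[0,0,0.0083],[0,0,0],25]]'

```text
time: 9.95
tool_pos: [476.3, -211.9, 119.4]
tcp_rot: [179.9, -0.2, -6.4]
ft_force: [-0.3, -0.8, 9.9]
finger_gap: 24.7
grip_force: 29.9
```

```bash
python3 -c "
from h import *
print(r.sense()['wrist_torque'])"
```

```text
[-0.05436974  0.05724721  1.28195377]
```

Torque has jumped to 1.28 N m, so the dial is at its stop. Unload, lift, and head for the left slot.

To row units: -60 mm is -0.06, -40 mm is -0.04, -48 degrees is -0.1333.

Emit:
tcp_steps --moves '[[[0,0,-0.0139],[0,0,0],25],[[0,0,-0.0222],[0,0,0],25],[[0,0,-0.0222],[0,0,-0.015],25],[[0,0,-0.0222],[0,0,-0.04],25],[[0,0,-0.05],[0,0,-0.06],25],[[0,0,-0.0778],[0,0,-0.06],25],[[0,0,-0.1056],[0,0,-0.06],25],[[0,0,-0.1333],[0,0,-0.06],25]]'

```text
time: 10.95
tool_pos: [474.7, -210.9, 177.6]
tcp_rot: [-180.0, 0.0, 41.8]
ft_force: [0.5, 0.8, -0.2]
finger_gap: 25.0
grip_force: 0.0
```

```bash
python3 -c "
from h import *
go([456.3,-76,175],84.5)"
```

```text
target [456.3 -76.  175. ] rot [-1.000e-02  0.000e+00 -4.268e+01] shift [  76.2 -112.8    2.6]
```

To row units: -113 mm is -0.113, 76 mm is 0.076, -42.7 degrees is -0.1186.

Emit:
tcp_steps --moves '[[[0,0,-0.0278],[0.025,-0.038,0],25],[[0,0,-0.0556],[0.05,-0.075,0],25],[[0,0,-0.0833],[0.076,-0.113,0],25],[[0,0,-0.1111],[0.076,-0.113,0.003],25],[[0,0,-0.1186],[0.076,-0.113,0.003],25],[[0,0,-0.1186],[0.076,-0.113,0.003],25],[[0,0,-0.1186],[0.076,-0.113,0.003],25]]'

```text
time: 11.82
tool_pos: [456.7, -76.1, 174.4]
tcp_rot: [-180.0, 0.0, 84.1]
ft_force: [-0.1, -0.4, -0.5]
finger_gap: 25.2
grip_force: 0.0
```

Run:
```python
from h import *
go([456.2,-76,130],84.5)
T=r.snapshot("top");s=r.snapshot('scene')
cv2.imwrite('pics/p4.png',np.hstack([cv2.resize(s['pixels'][180:330,220:370],(400,400)),cv2.resize(T['pixels'][190:310,320:440],(400,400))]))
```

```text
target [456.2 -76.  130. ] rot [-0.    0.   -0.36] shift [ 0.  -0.5 44.4]
```

View pics/p4.png

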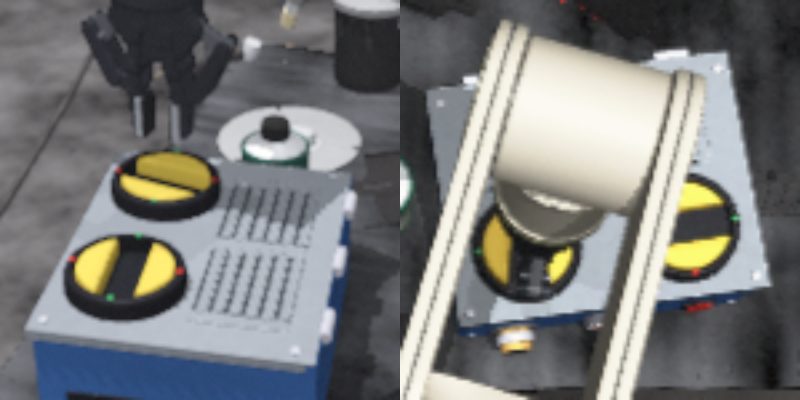

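The right slot now lies across on its green dots, and the left slot is unchanged beneath the fingers (crop ~165,180). Descending there.

To row units: 55 mm is 0.055, 52 mm is 0.052, -0.4 degrees is -0.0011.

Emit:
tcp_steps --moves '[[[0,0,-0.0011],[0,0,0.015],25],[[0,0,-0.0011],[0,0,0.03],25],[[0,0,-0.0011],[0,0,0.042],25],[[0,0,-0.0011],[0,0,0.049],25],[[0,0,-0.0011],[0,0,0.052],25],[[0,0,-0.0011],[0,0,0.055],25],[[0,0,-0.0011],[0,0,0.055],25]]'

```text
time: 12.8
tool_pos: [456.6, -76.0, 120.1]
tcp_rot: [-180.0, 0.0, 84.6]
ft_force: [-5.6, 0.9, 8.4]
finger_gap: 24.9
grip_force: 3.9
```

To row units: 1.5 mm is 0.0015, 60 degrees is 0.1667.

Emit:
tcp_steps --moves '[[[0,0,0],[0,0,0.0015],25],[[0,0,0.025],[0,0,0.0015],25],[[0,0,0.05],[0,0,0.0015],25],[[0,0,0.075],[0,0,0.0015],25],[[0,0,0.1],[0,0,0.0015],25],[[0,0,0.1222],[0,0,0.0015],25],[[0,0,0.1444],[0,0,0.0015],25],[[0,0,0.1667],[0,0,0.0015],25]]'

```text
time: 13.8
tool_pos: [457.1, -77.0, 119.4]
tcp_rot: [179.9, 0.0, 24.4]
ft_force: [-6.5, -2.5, 11.4]
finger_gap: 25.4
grip_force: 5.6
```

Emit:
tcp_steps --moves '[[[0,0,0.0194],[0,0,0],25],[[0,0,0.0389],[0,0,0],25],[[0,0,0.0556],[0,0,0],25],[[0,0,0.0667],[0,0,0],25],[[0,0,0.0778],[0,0,0],25],[[0,0,0.0778],[0,0,0],25]]'

```text
time: 14.55
tool_pos: [457.1, -76.6, 119.4]
tcp_rot: [179.9, -0.0, -3.4]
ft_force: [-7.8, -1.7, 12.3]
finger_gap: 25.0
grip_force: 14.0
```

```bash
python3 -c "
from h import *
print(r.sense()['wrist_torque'])"
```

```text
[-0.21723305  1.21123267  0.30602083]
```

To row units: 3 degrees is 0.0083.

Emit:
tcp_steps --moves '[[[0,0,0.0056],[0,0,0],25],[[0,0,0.0083],[0,0,0],25],[[0,0,0.0083],[0,0,0],25]]'

```text
time: 14.92
tool_pos: [457.1, -76.4, 119.5]
tcp_rot: [179.9, -0.0, -6.3]
ft_force: [-6.7, -0.3, 13.1]
finger_gap: 25.2
grip_force: 31.3
```

```bash
python3 -c "
from h import *
print(r.sense()['wrist_torque'])"
```

```text
[-0.0780358   1.27813056  1.26187123]
```

Same signature at the stop. Unload, lift, swing aside and verify.

To row units: 180 mm is 0.18, -120 mm is -0.12, -8 degrees is -0.0222.

Emit:
tcp_steps --moves '[[[0,0,-0.0139],[0,0,0],25],[[0,0,-0.0222],[0,0,0],25],[[0,0,-0.0222],[0,0,-0.015],25],[[0,0,-0.0222],[0,0,-0.05],25],[[0,0,-0.0222],[0,0,-0.1],25],[[0,0,-0.0222],[0,0.06,-0.12],25],[[0,0,-0.0222],[0,0.12,-0.12],25],[[0,0,-0.0222],[0,0.18,-0.12],25]]'

```text
time: 15.92
tool_pos: [436.9, -256.7, 239.4]
tcp_rot: [179.9, -0.1, 1.6]
ft_force: [1.5, -0.3, -0.3]
finger_gap: 25.4
grip_force: 0.0
```

Emit:
tcp_steps --moves '[[[0,0,0],[0,0.06,0],25],[[0,0,0],[0,0.12,0],25],[[0,0,0],[0,0.18,0],25],[[0,0,0],[-0.02,0.23,0],25],[[0,0,0],[-0.04,0.25,0],25],[[0,0,0],[-0.04,0.25,0],25]]'

```text
time: 16.68
tool_pos: [402.5, -507.6, 237.9]
tcp_rot: [-180.0, 0.0, 1.4]
ft_force: [0.5, 0.7, -0.5]
finger_gap: 25.2
grip_force: 0.0
```

```bash
python3 m.py pics/m2.png
```

```text
dial [ 436.6 -100.1   66.2] 71.2 [248, 270, 17, 20] [345, 251, 27, 26] [176] [165, 156]
  slot angle -78.28166794360033 turn 1.5085171836062623
dial [ 486.2 -206.1  130. ] 24.4 [270, 271, 16, 20] [392, 245, 27, 26] [82] [165, 159]
  slot angle -80.94329564894741 turn 1.5549713505268705
yaw 25.062087851487867 133.3164625061882
model [455.85472315 -75.8680184    0.        ] [ 475.13478176 -210.49446209    0.        ]
[ 404.22243047 -505.71341318  238.0994089 ] 16.775
```

View pics/m2.png

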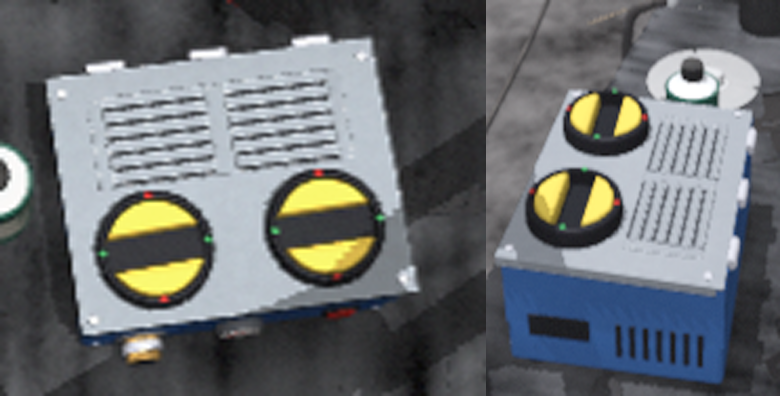

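Both slots lie across on the green dots (turns about 1.51 and 1.55, inside the 1.4–1.57 notch), and the cover is down. Nothing else was touched.

```bash
python3 -c "
from bench import r
print(r.hand_in())"
```

```text
the job is handed in; nothing more can be done
None
```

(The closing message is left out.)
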